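# Lock the reel clamp and clip its safety hook on

## Task

Secure the blue spool for the passage: swing the reel clamp's red-tipped lever fully down, so that the steel eye stands up through the lever's slot. Then take the snap hook with the orange float grip out of its cradle, press its brass gate down onto the eye's top bar until the bar is inside and the gate has snapped shut behind it, and leave it hanging there. Leave the jar, lure, file, spare spool and mug where they are.

Things in the scene. Friction and masses are not known exactly. Their poses are not given: they have to be found in the camera images.
- clamp: Lever-lock reel clamp, fixed: grey base plate 270 x 100 x 12 mm (x from -210 to +60 mm), with a blue spool of 74 mm diameter and 60 mm height at its -x end (top at 72 mm, spindle end at 83 mm). Origin on the bench below the middle of the eye's top bar; +x runs from the spool to the free end of the closed lever, z up. When the lever closes a sliding jaw moves onto the spool by itself.
- eye (a point): Middle of the top bar of the rigid steel eye, an upside-down U of 8 mm round bar: its straight top bar runs along the clamp's x axis, 112 mm above the bench (bar centre); its two upright legs stand at x = -20 and +20 mm, so 32 mm are free between them. With the lever closed 54 mm are free between the bar and the lever.
- lever_hinge (a point): Lever's hinge axis, at x = -53 mm, z = 50 mm in the clamp's frame; the axis runs along the clamp's y. Cheeks 62 mm over all in y stand beside it up to 62 mm height.
- lever (a joint): Lever angle in rad: 0 = fully down, level along the clamp's +x; grows as the free end rises, 1.5 = nearly upright. Starts open at 1.0 to 1.4. A stiff hinge (0.22 N m, about 2 N at the pad): it stays where it is left. Stops at 0.
- lever_pad (a point): Middle of the upper face of the lever's red end pad (38 mm along the lever, 44 mm wide, 12 mm thick), 123 mm from the hinge axis; its z axis is the face's normal (up when the lever is closed, then 54 mm above the bench; pointing to the spool's side when the lever is upright), x along the lever away from the hinge. Push this face to close the lever.
- cradle: Grey storage cradle, fixed: base plate 70 x 130 x 10 mm with two pairs of upright cheeks near its two ends in y, up to 42 mm high, that form a slot 12 mm wide along its y axis and leave the middle open. Origin under its middle on the bench. The snap hook starts standing in the slot, grip up, gate underneath.
- hook: Stainless snap hook 116 mm long (its y), 10 mm thick (its x), loop 65 mm high, 0.2 kg (varies), with an orange float grip on top: 16 mm thick (x), 54 mm long (y), from 63 to 105 mm height. Origin at the middle of its underside; z up as it stands in the cradle. Loop inside: y from -48 to +48 mm, z from 10 to 55 mm. The gated mouth is in the underside.
- mouth (a point): Spot on the shut gate's centre line (hook y = -2, z = 5 mm) to press onto the eye bar. The 8 mm brass gate is hinged at hook y = -40 mm, ends at +6 mm; the fixed nose starts at +10 mm and blocks a bar centred beyond +6 mm. Pressed here, the gate turns inward, the bar slips past its tip once it is about 36 mm above the hook's underside, and the gate springs shut under it.
- grip (a point): Middle of the hook's orange grip, 86 mm above the hook's underside; axes as the hook's. Grasp it here across its 16 mm thickness (x).
- gate (a joint): Gate angle in rad: 0 = shut, grows as it is pressed inward, to 1.15. Spring return (0.04 N m when shut, 0.13 N m at 0.75 rad: about 3 to 4 N at its tip).
- jar: Frosted glass jar with a closed white cap, 72 mm diameter, 100 mm high, standing, loose; origin under its middle. Leave it.
- lure: Red squid lure, 120 mm long (x), 40 mm wide, 26 mm high, lying, loose; origin under its middle. Leave it.
- file: Stainless hook file with black handle, 170 mm long (x, from -80 to +90 mm), 22 mm wide, 12 mm high, lying, loose. Leave it.
- spare_spool: Second blue spool, 70 mm diameter, 55 mm high, standing loose; origin under its middle. Leave it.
- mug: White mug, 80 mm diameter, 90 mm high, loose; origin under its middle. Leave it.

How it is judged:
By the outcome, as a careful person would: the job done as asked, in the order asked, and still so for the second after the job is handed in, with the robot touching nothing.
It also fails if it takes over 53 s, if anything falls off the work surface, if the arm or the gripper's body presses on something with over 40 N, if the wrist force passes 120 N, or if a joint passes its speed limit or range.

## Robot

A 6-joint arm with a two-finger parallel gripper is mounted at the origin on the work surface. World frame = base frame: x ahead of the robot, y to its left, z up, the work surface at z = 0. Lengths are in m, angles in rad, forces in N, time in s.
With the tool pointing down it reaches from about 0.35 to 0.925 m from the base axis. Payload 6.4 kg.
Tool frame: the origin (TCP) lies between the finger pads; the fingertips stand 8 mm ahead of it and the grasp point (between the pads) lies 11 mm behind it (tip_reach is the distance from the TCP to the fingertips, in m); x points along the fingers, y is the direction in which the jaws open and shut, and the axes are right-handed (so a half turn about x gives the same grasp; the last joint's range is limited). The gripper opens to 94 mm and grips with 3 to 60 N. Pads are 16 mm wide; open, the fingers measure 119 mm over their backs; the gripper's body (75 mm by 177 mm) begins 78 mm behind the grasp point.
Start: joints at [-1.489, 0.245, 1.558, -0, 1.339, -0.174], TCP at [0.164, -0.629, 0.181] pointing down, gripper open.
Joint ranges: [-3.13, 3.13], [-1.02, 2.26], [0.13, 2.54], [-0.95, 4.09], [0.21, 2.88], [-2.74, 2.74]. Speed limits (rad/s): [2.57, 2.57, 3.14, 3.14, 3.14, 3.14].

## Interface

Orientations are given as a unit quaternion [x, y, z, w].
In Python, from plant import * gives the robot as it stands.
- The arm moves only by the tool move_arm, never from a script. Its arguments are lists of equal length, an entry for each row: "travel": the shift along the tool's x, y, z in mm, a list of three; "angular": the turn, a rotation vector about the tool's x, y, z in degrees, a list of three. In form: {"travel": [[x, y, z], ...], "angular": [[ax, ay, az], ...]}. A call has 1 to 12 rows; each row is the pose to reach, as a shift and turn from the pose commanded when the call began, along the tool's axes at that moment; what a row does not reach only later rows make up. A row lasts 1/8 s, in which the tool goes at most 62.5 mm and 10.7 degrees, less where a joint would pass 70% of its speed; a pose out of reach is approached as far as the arm can. A call with a gripper value outside its range is refused whole. "hand" is the opening, from -1 (shut) to 1 (fully open), set as the call begins (left out, the last holds). The fingers move at their own pace and stop on an object; "grip_force" is the grip in N (left out, the last holds). Time passes only in rows, so rows that repeat a pose let the fingers close. It gives the time, the measured TCP pose, the force and the opening at its end, in the units of the state.
- sense(): the state, without advancing time (a new reading comes with each control period).
- grab_frame(name): name is "side" or "top" or "wrist"; returns the picture (480x640x3 uint8, red, green, blue); there is no depth.
- get_calibration(name): a dict with "fov_y" (degrees; the focal length in pixels is half the picture's height over the tangent of half this angle, whatever the lens; pixels are square), "cx", "cy" (the principal point, pixels), "extrinsics" (4x4, takes a point from world to camera coordinates). Camera axes: x right, y down, z forward; pixel columns grow to the right and rows downward; lengths in m; the calibration is good to about 2 mm. A picture is of the moment at which its call begins: read the wrist's pose just before it. get_calibration takes no time and is no camera call; for the wrist camera it gives the pose at the moment of the call.
- close_job(): hands the job in, once; it reports no verdict.
The state is a dict: "t": time; "q": joint angles; "qd": joint speeds; "joint_efforts": joint torques, N m; "eef_pos": TCP position; "ee_rot": TCP orientation; "ft_force": force on the tool from outside, world axes, zero at the start; "ft_torque": the same for the moment, N m; "opening": opening from 0.0 (shut) to 1.0 (fully open).
Only numpy, scipy, OpenCV 4.12 (cv2) and the standard library are available. Lean on these libraries where they do the work, as an engineer would, in place of code of your own. Each camera call takes 0.05 s, during which the arm holds its last target. There are 200 camera calls.

## Working session

There is one attempt and no reset: what is moved stays moved. The work goes in short steps, Python scripts to look and compute and a tool call to move; the robot and the scene stay as the last step left them, time stands still between calls to the robot, and variables do not carry over. Pictures are saved under pics/ and viewed, about 8 in all and at most 12, crops included, and the job is handed in when it is done.

Besides the shell and the picture viewer there is one more tool, called after "Emit:" by a JSON object that holds its "op" and its "data", one argument or row to a line. move_arm: Moves the arm, as the interface text tells. Its arguments: {"type":"object","properties":{"travel":{"type":"array","items":{"type":"array","items":{"type":"number"}}},"angular":{"type":"array","items":{"type":"array","items":{"type":"number"}}},"hand":{"type":"number"},"grip_force":{"type":"number"}},"required":["travel","angular"]}

```bash
ls; mkdir -p pics
python3 - <<'E'
from plant import *
import cv2,numpy as np
s=sense();print(s)
for n in("side","top","wrist"):
    c=get_calibration(n);print(n,c['fov_y'],c['cx'],c['cy'],np.round(c['extrinsics'],3).tolist())
    im=grab_frame(n);cv2.imwrite(f'pics/{n}0.png',im[:,:,::-1])
E
```

```text
pics
{'t': 0.0, 'q': array([-1.48910513e+00,  2.45775671e-01,  1.55900506e+00, -5.78452406e-06,
        1.33868330e+00, -1.74116697e-01]), 'qd': array([-0.0014176 ,  0.00058978,  0.00043407, -0.00027828,  0.00177064,
        0.00052663]), 'joint_efforts': array([ 5.31717501e-05, -4.15837920e+01, -3.14597225e+01,  6.84287748e-02,
        3.32248269e-02, -1.36308081e-04]), 'eef_pos': array([ 0.164408  , -0.62820115,  0.17947478]), 'ee_rot': array([ 0.70135894,  0.0908568 , -0.70130179,  0.08953476]), 'ft_force': array([-0.08750161, -0.02306252, -0.68477552]), 'ft_torque': array([ 0.05343751, -0.04498516, -0.02589676]), 'opening': 1.0004158784780726}
side 46.415859410302915 323.3750170405869 253.71658527443537 [[-0.85, -0.526, -0.017, 0.444], [-0.257, 0.443, -0.859, 0.21], [0.46, -0.726, -0.512, 1.005], [0.0, 0.0, 0.0, 1.0]]
top 51.9165555352759 316.8467758938705 243.48401407766454 [[-0.018, -1.0, -0.016, 0.031], [-0.992, 0.02, -0.123, 0.56], [0.123, 0.014, -0.992, 1.069], [0.0, 0.0, 0.0, 1.0]]
wrist 66.01640249981648 324.6206684370993 242.88222697002846 [[0.253, -0.968, -0.004, -0.648], [-0.931, -0.244, 0.272, -0.028], [-0.264, -0.065, -0.962, 0.392], [0.0, 0.0, 0.0, 1.0]]
```

View pics/top0.png

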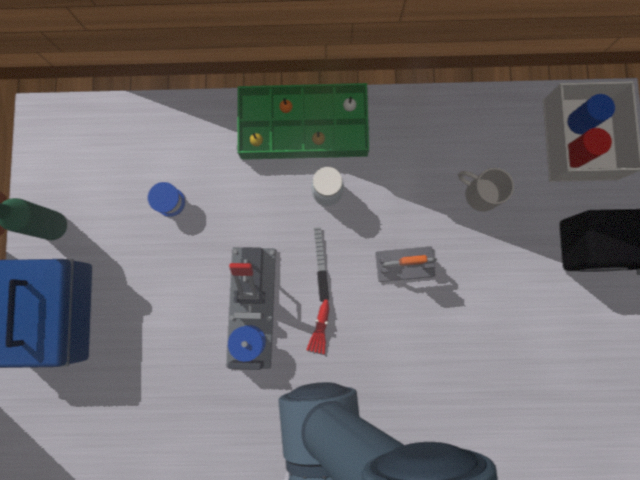

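View pics/side0.png

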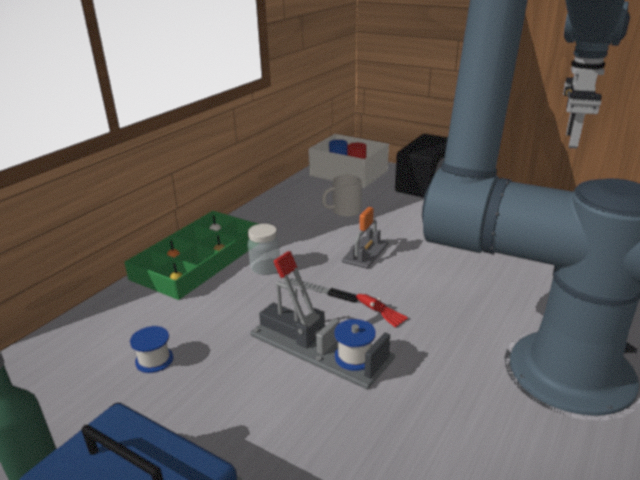

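Top: clamp with its spool at (247,343) and red pad at (240,269), so clamp +x points roughly along world +x. The orange grip is at (413,260) in the cradle at (407,264), with its long axis roughly along world y. Side: red pad at (286,264), grip at (366,219), spool at (355,335).

```bash
cat > h.py <<'E'
from plant import *
import cv2,numpy as np
from scipy.spatial.transform import Rotation as R
def cam(n):
    c=get_calibration(n);E=np.array(c['extrinsics']);f=240/np.tan(np.radians(c['fov_y']/2))
    return f,c['cx'],c['cy'],E
def ray(C,p):
    f,cx,cy,E=C;d=E[:3,:3].T@np.array([(p[0]-cx)/f,(p[1]-cy)/f,1]);return -E[:3,:3].T@E[:3,3],d/np.linalg.norm(d)
def onz(C,p,z):
    o,d=ray(C,p);return o+d*(z-o[2])/d[2]
def tri(obs):
    A=np.zeros((3,3));b=np.zeros(3);L=[ray(*o) for o in obs]
    for o,d in L: M=np.eye(3)-np.outer(d,d);A+=M;b+=M@o
    x=np.linalg.solve(A,b);return x,max(np.linalg.norm(np.cross(x-o,d)) for o,d in L)
def proj(C,P):
    f,cx,cy,E=C;q=E[:3,:3]@P+E[:3,3];return np.array([cx+f*q[0]/q[2],cy+f*q[1]/q[2]])
def mask(im,kind,roi=None):
    H=cv2.cvtColor(im,cv2.COLOR_RGB2HSV);h,s,v=[H[...,i].astype(int) for i in range(3)]
    m={'red':((h<5)|(h>174))&(s>150)&(v>60),'orange':(h>=5)&(h<16)&(s>150)&(v>90),'blue':(h>100)&(h<130)&(s>150)&(v>50)}[kind]
    if roi: k=np.zeros_like(m);k[roi[1]:roi[3],roi[0]:roi[2]]=1;m=m&k
    m=m.astype(np.uint8);n,l,st,ce=cv2.connectedComponentsWithStats(m);i=1+np.argmax(st[1:,4]);return (l==i).astype(np.uint8),ce[i],st[i]
def shoot(n,name):
    C=cam(n);im=grab_frame(n);cv2.imwrite(f'pics/{name}.png',im[:,:,::-1]);return C,im
def toolmove(P,Rw=None):
    s=sense();T=R.from_quat(s['ee_rot']);print('mm',np.round(T.inv().apply(np.array(P)-s['eef_pos'])*1000,1))
    if Rw is not None: print('deg',np.round((T.inv()*Rw).as_rotvec(degrees=True),1))
E
python3 - <<'E'
from h import *
I={n:cv2.imread(f'pics/{n}0.png')[:,:,::-1].copy() for n in('top','side')};C={n:cam(n) for n in I}
for k,a,b in (('red',(220,250,262,285),(265,245,305,285)),('orange',(385,240,445,280),(345,195,385,240)),('blue',(220,320,275,370),(330,315,380,345))):
    t=mask(I['top'],k,a);s=mask(I['side'],k,b)
    print(k,t[1],t[2],s[1],s[2]);print(tri([(C['top'],t[1]),(C['side'],s[1])]), cv2.minAreaRect(cv2.findNonZero(t[0])))
for p in ((232,248),(262,248),(228,368),(270,368)):print(onz(C['top'],p,.012))
print(R.from_quat(sense()['ee_rot']).as_matrix().round(3))
E
```

```text
red [239.62337662 265.48051948] [230 264  20   4  77] [284.64814815 264.01234568] [274 252  22  25 324]
(array([0.50131237, 0.16998522, 0.1604826 ]), np.float64(0.0030195943245486805)) ((239.5, 265.5), (3.0, 19.0), 90.0)
orange [414.02097902 259.14685315] [402 256  24   7 143] [365.74242424 218.21717172] [360 208  13  22 198]
(array([ 0.51614549, -0.18468965,  0.09259664]), np.float64(0.00045226615265950857)) ((413.5, 259.0), (6.0, 23.0), 90.0)
blue [245.42158093 343.06900878] [229 326  34  35 797] [354.14005602 332.92016807] [335 320  39  25 714]
(array([0.34665967, 0.17563482, 0.0660747 ]), np.float64(0.0007842808930711967)) ((245.27398681640625, 343.3972473144531), (32.27663040161133, 33.766319274902344), 24.443954467773438)
[0.55649457 0.21467884 0.012     ]
[0.55513327 0.14587657 0.012     ]
[0.28813901 0.22273722 0.012     ]
[0.28664407 0.12924117 0.012     ]
[[-0.     0.253 -0.967]
 [ 0.001 -0.967 -0.253]
 [-1.    -0.001 -0.   ]]
```

Run:
```python
from h import *
s=sense();T=R.from_quat(s['ee_rot']);o,d=ray(cam('wrist'),(320,240))
off=T.inv().apply(o-s['eef_pos']);dd=T.inv().apply(d);print('cam in tool',off,dd)
G=R.from_matrix(np.array([[0,1,0],[0,0,-1],[-1,0,0]]).astype(float)) # tool x=-z, y=+x, z=-y
print(np.round(G.as_matrix(),2), np.linalg.det(G.as_matrix()))
for P in (np.array([.516,-.12,.26]),np.array([.43,-.3,.26])): 
    toolmove(P,G); o=P+G.apply(off);d=G.apply(dd);print('looks at z=.08',o+d*(.08-o[2])/d[2])
```

```text
cam in tool [-2.03181690e-01  9.00027174e-05 -7.92478883e-02] [ 0.96424051 -0.01449338  0.26463216]
[[ 0.  1.  0.]
 [ 0.  0. -1.]
 [-1.  0.  0.]] 1.0
mm [ -79.6 -403.  -468.8]
deg [-75.3  -0.1   0.1]
looks at z=.08 [ 0.51033045 -0.14591488  0.08      ]
mm [ -79.8 -250.6 -340. ]
deg [-75.3  -0.1   0.1]
looks at z=.08 [ 0.42433045 -0.32591488  0.08      ]
```

Emit:
{"op": "move_arm", "data": {
  "travel": [
    [-40,-60,-60],
    [-60,-110,-110],
    [-80,-150,-165],
    [-80,-190,-215],
    [-80,-225,-270],
    [-80,-260,-325],
    [-80,-300,-370],
    [-80,-340,-410],
    [-80,-375,-445],
    [-80,-403,-469],
    [-80,-403,-469]
  ],
  "angular": [
    [-7,0,0],
    [-15,0,0],
    [-23,0,0],
    [-31,0,0],
    [-39,0,0],
    [-47,0,0],
    [-55,0,0],
    [-63,0,0],
    [-70,0,0],
    [-75.3,0,0],
    [-75.3,0,0]
  ],
  "hand": -1
}}

```text
t: 1.52
eef_pos: [0.5171, -0.1171, 0.2602]
ee_rot: [0.499, 0.501, -0.499, 0.501]
ft_force: [-0.2, -0.6, -0.4]
opening: 0.004
```

Run:
```python
from h import *
C,im=shoot('wrist','w1');np.save('w1E.npy',C[3]);s=sense();print(s['t'],s['eef_pos'],s['q'].round(2))
b=cv2.imread('pics/side0.png')[190:275,330:400];b=cv2.resize(b,None,fx=5.6,fy=5.6,interpolation=2)
a=im[:,:,::-1];a=a[0:480,120:520];h=476
cv2.imwrite('pics/c1.png',np.hstack([a[:476],b[:476]]))
```

```text
1.575 [ 0.51680592 -0.11805588  0.26021508] [-0.44 -0.1   1.77  0.    1.47 -0.44]
```

View pics/c1.png

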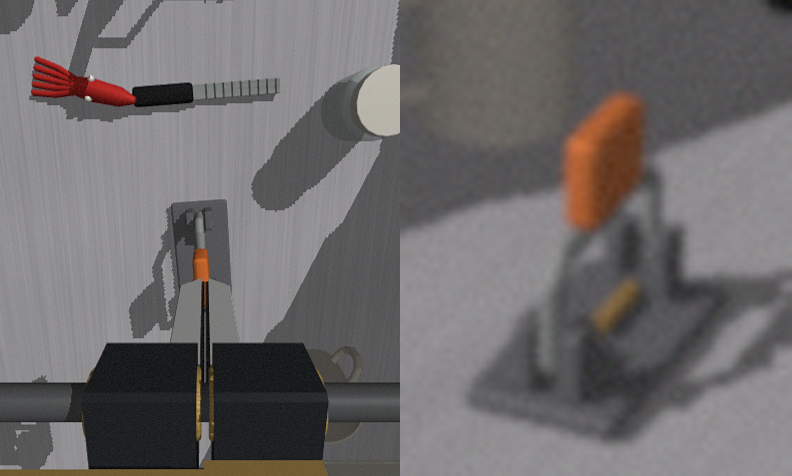

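View 3 (left: wrist, right: side crop): hook from above with the grip at about (200,265), and the cradle at y 200–340. In the side crop the brass gate spans side pixels ≈(365,248)–(372,241). I'll work out which way the hook faces from the gate's extent.

Run:
```python
from h import *
im=cv2.imread('pics/side0.png')[:,:,::-1].copy();H=cv2.cvtColor(im,cv2.COLOR_RGB2HSV)
m=((H[...,0]>12)&(H[...,0]<30)&(H[...,1]>90));k=np.zeros_like(m);k[235:262,352:385]=1;m&=k
ys,xs=np.nonzero(m);print(len(xs),sorted(zip(xs,ys))[:3],sorted(zip(xs,ys))[-3:])
C=cam('side')
def onx(p,x):
    o,d=ray(C,p);return o+d*(x-o[0])/d[0]
i,j=np.argmin(xs),np.argmax(xs)
for q in(i,j):print(onx((xs[q],ys[q]),.516))
s=mask(im,'orange',(345,195,385,240));t=cv2.findNonZero(s[0]).reshape(-1,2)
print('orange pts',[onx(p,.516).round(3) for p in (t[t[:,0].argmin()],t[t[:,0].argmax()],t[t[:,1].argmin()],t[t[:,1].argmax()])])
# orange in wrist view + top -> triangulate
C1=list(cam('wrist'));C1[3]=np.load('w1E.npy');w=cv2.imread('pics/w1.png')[:,:,::-1].copy();mm=mask(w,'orange',(300,200,345,330));print(mm[2],mm[1]);r=cv2.minAreaRect(cv2.findNonZero(mm[0]));print(r)
for p in ((mm[1][0],mm[2][1]),):print('top far edge at z=.115',onz(C1,p,.115))
# hook metal bar & cradle plate corners in wrist
for p in ((292,204),(346,200)):print('cradle corner',onz(C1,p,.01))
t0=cv2.imread('pics/top0.png')[:,:,::-1].copy();Ct=cam('top')
for p in ((376,252),(435,247),(437,280),(379,284)):print('cr top',onz(Ct,p,.01))
a=mask(t0,'orange',(385,240,445,280))[1];print(onz(Ct,a,.115))
```

```text
27 [(np.int64(365), np.int64(246)), (np.int64(365), np.int64(247)), (np.int64(365), np.int64(248))] [(np.int64(371), np.int64(241)), (np.int64(371), np.int64(242)), (np.int64(371), np.int64(243))]
[ 0.516      -0.18306071  0.01729642]
[ 0.516      -0.21465519  0.01581366]
orange pts [array([ 0.516, -0.154,  0.112]), array([ 0.516, -0.215,  0.104]), array([ 0.516, -0.189,  0.118]), array([ 0.516, -0.161,  0.075])]
[313 249  17  56 494] [321.34412955 267.47368421]
((321.494140625, 276.42352294921875), (55.52826690673828, 15.339301109313965), 85.60128784179688)
top far edge at z=.115 [ 0.51368844 -0.14189606  0.115     ]
cradle corner [ 0.47633517 -0.11525256  0.01      ]
cradle corner [ 0.54310073 -0.10997263  0.01      ]
cr top [ 0.54103135 -0.11426931  0.01      ]
cr top [ 0.54984627 -0.24884728  0.01      ]
cr top [ 0.47471882 -0.24980259  0.01      ]
cr top [ 0.46814069 -0.11866594  0.01      ]
[ 0.51377622 -0.18079959  0.115     ]
```

Emit:
{"op": "move_arm", "data": {
  "travel": [
    [-20,-20,-60],
    [-30,-45,-120],
    [-30,-45,-165],
    [-30,-45,-165]
  ],
  "angular": [
    [0,0,0],
    [0,0,0],
    [0,0,0],
    [0,0,0]
  ]
}}

```text
t: 2.08
eef_pos: [0.4709, 0.0458, 0.2909]
ee_rot: [0.5, 0.5, -0.499, 0.501]
ft_force: [-0.0, 0.9, 0.4]
opening: 0.008
```

Run:
```python
from h import *
C,im=shoot('wrist','w2');np.save('w2E.npy',C[3]);print(sense()['eef_pos'])
cv2.imwrite('pics/w2c.png',cv2.resize(im[0:240,170:490,::-1],None,fx=2.5,fy=2.5,interpolation=2))
```

```text
[0.47112223 0.04443076 0.29056413]
```

Emit:
{"op": "move_arm", "data": {
  "travel": [
    [0,0,-50],
    [0,0,-90],
    [0,0,-100],
    [0,0,-100]
  ],
  "angular": [
    [0,0,0],
    [0,0,0],
    [0,0,0],
    [0,0,0]
  ]
}}

```text
t: 2.62
eef_pos: [0.4718, 0.1433, 0.2902]
ee_rot: [-0.5, -0.499, 0.501, -0.499]
ft_force: [-0.7, 0.6, -0.2]
opening: -0.0
```

Run:
```python
from h import *
C,im=shoot('wrist','w3');np.save('w3E.npy',C[3]);print(sense()['eef_pos'])
cv2.imwrite('pics/w3c.png',cv2.resize(im[60:300,170:490,::-1],None,fx=2.5,fy=2.5,interpolation=2))
```

```text
[0.47179989 0.14312653 0.29027975]
```

View pics/w2c.png

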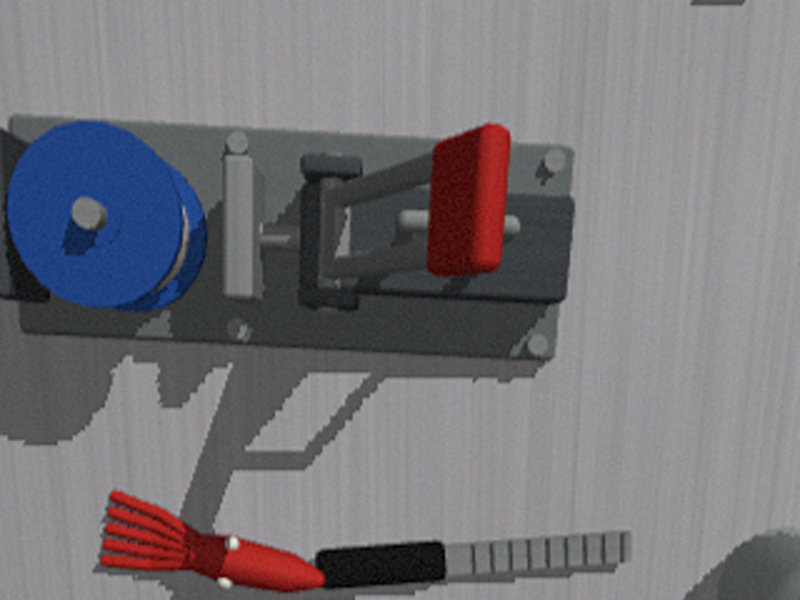

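View pics/w3c.png

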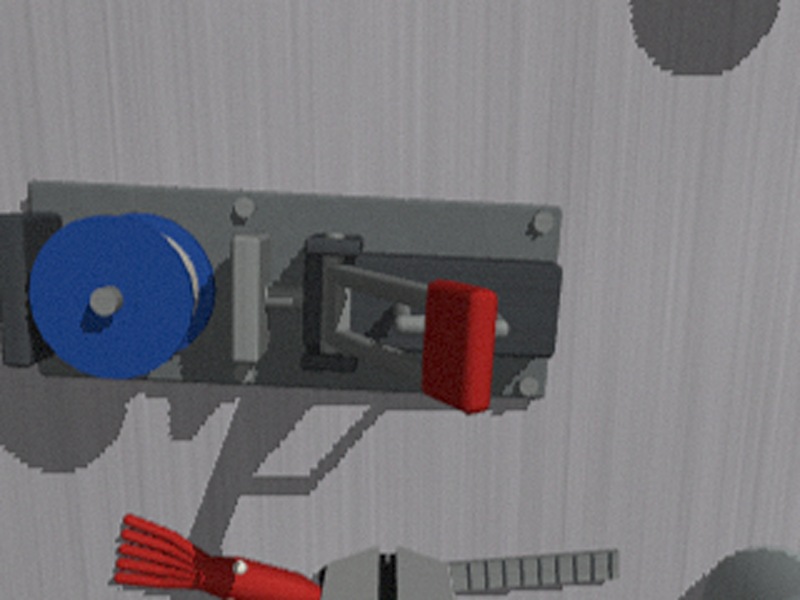

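Views 4 and 5: the clamp from two wrist positions. The bar ends sit at (400,222)/(520,226) and (398,322)/(508,328) in crop pixels. The spindle is at (88,213)/(105,300), and the plate corners are clear.

Run:
```python
from h import *
f,cx,cy,_=cam('wrist');C2=(f,cx,cy,np.load('w2E.npy'));C3=(f,cx,cy,np.load('w3E.npy'))
p2=lambda u,v:(170+u/2.5,v/2.5);p3=lambda u,v:(170+u/2.5,60+v/2.5)
for n,a,b in (('barL',(400,222),(398,322)),('barR',(520,226),(508,328)),('spindle',(88,213),(105,300)),('plate++',(573,146),(560,207)),('plate+-',(557,358),(545,398)),('plate-+',(12,115),(33,181)),('plate--',(22,333),(40,374)),('padTopL',(437,135),(427,283)),('padTopR',(500,126),(492,292)),('padBotL',(430,272),(423,395)),('padBotR',(493,270),(486,410)),('cheekTop',(332,160),(333,240)),('cheekBot',(330,302),(332,364))):
    print(n,*[np.round(v,4) for v in tri([(C2,p2(*a)),(C3,p3(*b))])])
```

```text
barL [0.4761 0.1723 0.1055] 0.0002
barR [0.522  0.1704 0.1104] 0.0002
spindle [0.3461 0.1789 0.0786] 0.0
plate++ [0.5593 0.2176 0.0107] 0.0003
plate+- [0.5557 0.1201 0.0144] 0.0006
plate-+ [0.2934 0.2309 0.0091] 0.0004
plate-- [0.2856 0.1319 0.0049] 0.0001
padTopL [0.4867 0.1929 0.1569] 0.0006
padTopR [0.5067 0.1916 0.1763] 0.0007
padBotL [0.4856 0.1506 0.1505] 0.0003
padBotR [0.5063 0.1496 0.172 ] 0.0007
cheekTop [0.4468 0.2036 0.0542] 0.0001
cheekBot [0.4449 0.145  0.0508] 0.0
```

Emit:
{"op": "move_arm", "data": {
  "travel": [
    [0,-22,-29],
    [50,-22,-29],
    [100,-22,-29],
    [120,-22,-29],
    [120,-22,-29],
    [120,-22,-29]
  ],
  "angular": [
    [0,0,0],
    [0,0,0],
    [0,0,0],
    [0,0,0],
    [0,0,0],
    [0,0,0]
  ],
  "grip_force": 20
}}

```text
t: 3.42
eef_pos: [0.4506, 0.173, 0.172]
ee_rot: [0.501, 0.499, -0.5, 0.5]
ft_force: [-0.2, 0.6, -0.7]
opening: 0.007
```

Emit:
{"op": "move_arm", "data": {
  "travel": [
    [4,14,0],
    [4,27,0],
    [11,44,1],
    [17,54,1],
    [24,64,1],
    [32,73,1],
    [41,82,2],
    [50,90,2],
    [61,97,2],
    [72,103,3],
    [84,108,3],
    [92,110,3]
  ],
  "angular": [
    [0,0,0],
    [0,0,0],
    [0,0,0],
    [0,0,0],
    [0,0,0],
    [0,0,0],
    [0,0,0],
    [0,0,0],
    [0,0,0],
    [0,0,0],
    [0,0,0],
    [0,0,0]
  ]
}}

```text
t: 4.92
eef_pos: [0.5587, 0.1706, 0.077]
ee_rot: [-0.5, -0.5, 0.501, -0.499]
ft_force: [0.1, 0.7, 0.7]
opening: 0.003
```

Emit:
{"op": "move_arm", "data": {
  "travel": [
    [8,3,0],
    [14,4,0],
    [17,4,0],
    [17,4,0]
  ],
  "angular": [
    [0,0,0],
    [0,0,0],
    [0,0,0],
    [0,0,0]
  ]
}}

```text
t: 5.42
eef_pos: [0.5631, 0.1707, 0.0613]
ee_rot: [-0.5, -0.5, 0.5, -0.5]
ft_force: [-1.1, -0.2, -0.2]
opening: 0.006
```

Emit:
{"op": "move_arm", "data": {
  "travel": [
    [3,0,0],
    [5,0,0],
    [5,0,0]
  ],
  "angular": [
    [0,0,0],
    [0,0,0],
    [0,0,0]
  ]
}}

```text
t: 5.8
eef_pos: [0.5634, 0.1707, 0.0564]
ee_rot: [-0.5, -0.5, 0.5, -0.5]
ft_force: [1.4, 0.6, 0.3]
opening: 0.005
```

Run:
```python
from h import *
C,im=shoot('side','s2')
cv2.imwrite('pics/s2c.png',cv2.resize(im[200:400,230:430,::-1],None,fx=3,fy=3,interpolation=2))
```

```text
(no output)
```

View pics/s2c.png

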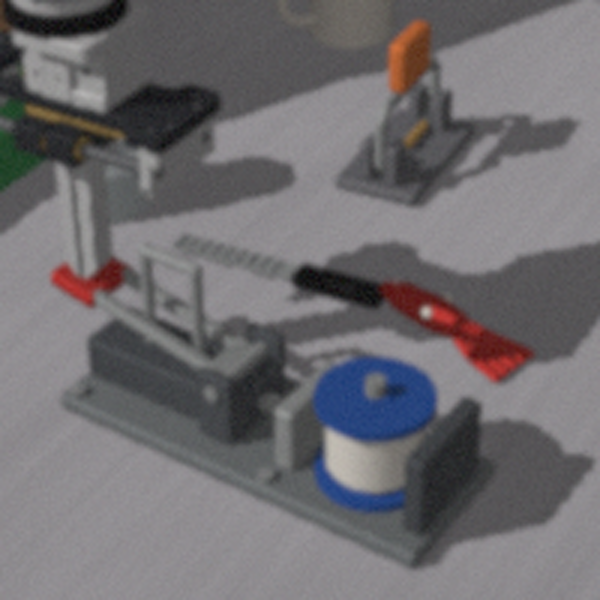

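View 6: the lever is nearly level with the eye up through its slot and the fingertips on the pad. No reaction force yet, so I'll press further until the stop shows.

Emit:
{"op": "move_arm", "data": {
  "travel": [
    [2,0,0],
    [4,0,0],
    [4,0,0]
  ],
  "angular": [
    [0,0,0],
    [0,0,0],
    [0,0,0]
  ]
}}

```text
t: 6.22
eef_pos: [0.5633, 0.1706, 0.0523]
ee_rot: [-0.5, -0.5, 0.5, -0.5]
ft_force: [0.5, 1.2, 0.4]
opening: 0.005
```

Run:
```python
from h import *
C,im=shoot('side','s3');a=cv2.imread('pics/s2.png')[:,:,::-1].copy()
for i in(a,im):
    m=mask(i,'red',(235,270,290,310));print(m[1],m[2])
for th in (0,.05,.1,.15):
    c,s_=np.cos(th),np.sin(th)
    print(th,[proj(C,np.array([.446+r*c-4e-3*s_, .1738-.046*r+dy,.05+r*s_+4e-3*c])).round(1).tolist() for r in(.104,.142) for dy in(-.022,.022)])
print(sense()['ft_force'])
```

```text
[258.98461538 293.41538462] [248 288  22  13 130]
[258.59836066 294.94262295] [248 289  22  14 122]
0 [[272.7, 297.2], [259.3, 308.5], [258.1, 291.3], [244.6, 302.3]]
0.05 [[272.7, 295.1], [259.3, 306.4], [258.0, 288.5], [244.4, 299.4]]
0.1 [[272.7, 293.1], [259.3, 304.3], [258.0, 285.7], [244.4, 296.6]]
0.15 [[272.9, 291.1], [259.4, 302.3], [258.2, 283.0], [244.5, 293.8]]
[-0.66531981  0.07608331  0.47623464]
```

Run:
```python
from h import *
C=cam('side');im=cv2.imread('pics/s3.png')
for z in(.044,.06):print([proj(C,np.array([x,y,z])).round(1).tolist() for x in(.551,.576) for y in(.1626,.1786)])
cv2.imwrite('pics/s3c.png',cv2.resize(im[240:330,230:320],None,fx=6,fy=6,interpolation=2))
```

```text
[[268.0, 305.1], [263.1, 309.2], [258.0, 301.4], [253.1, 305.4]]
[[267.4, 298.5], [262.5, 302.6], [257.4, 294.9], [252.4, 298.9]]
```

View pics/s3c.png

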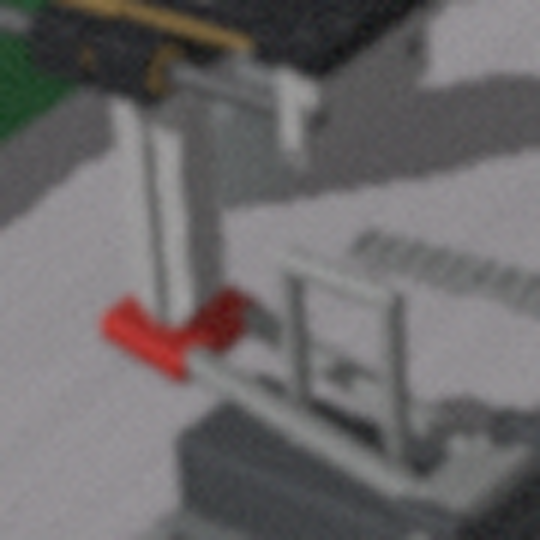

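Run:
```python
from h import *
C=cam('side')
for P in ([.479,.1722,.112],[.519,.1704,.112],[.346,.179,.083],[.5633,.1706,.0523],[.5633,.1706,.0443+.097],[.475,.1706,.0443+.097],[.475,.2081,.0443+.097]):print(P,proj(C,np.array(P)).round(1))
f,cx,cy,_=cam('wrist')
s=sense();T=R.from_quat(s['ee_rot'])
Cw=cam('wrist')
for dx in(-.02,0,.008): print(dx,proj(Cw,s['eef_pos']+T.apply([dx,0,0])).round(1))
C,im=shoot('wrist','w4')
m=mask(im,'red',(250,150,420,480));print(m[1],m[2])
print([proj(Cw,np.array([.446+r*np.cos(t)-.004*np.sin(t),.1738-.046*r+dy,.05+r*np.sin(t)+.004*np.cos(t)])).round(1).tolist() for t in(0,.15) for r in(.104,.142) for dy in(.022,-.022)])
cv2.imwrite('pics/w4c.png',im[:,:,::-1])
```

```text
[0.479, 0.1722, 0.112] [293.5 289.6]
[0.519, 0.1704, 0.112] [276.7 283.1]
[0.346, 0.179, 0.083] [354.1 326.6]
[0.5633, 0.1706, 0.0523] [260.3 301.9]
[0.5633, 0.1706, 0.1413] [256.8 263.9]
[0.475, 0.1706, 0.1413] [295.1 276.7]
[0.475, 0.2081, 0.1413] [283.3 286.6]
-0.02 [325.  292.8]
0 [325.  279.2]
0.008 [325.  274.4]
[337.42863575 278.08059433] [ 296  255   72   82 2221]
[[301.7, 246.8], [303.0, 317.1], [368.4, 249.6], [366.2, 319.7], [296.5, 255.0], [298.3, 329.9], [368.9, 261.5], [366.3, 337.9]]
```

View pics/w4c.png

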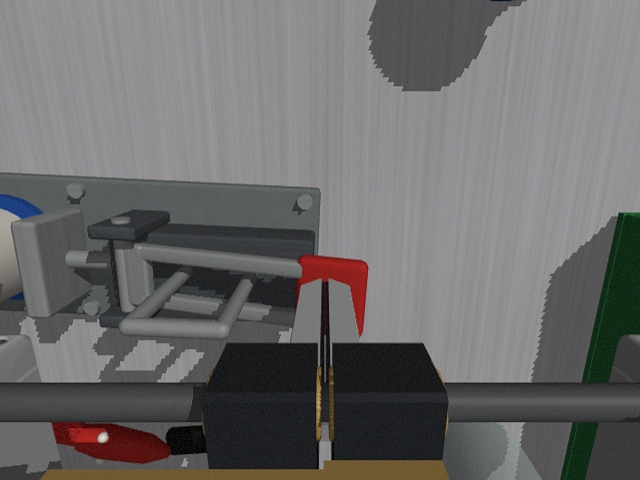

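View 7 and the projections agree: the lever stands at about 0.15 rad, and the closed fingertips reach less far than stated, with the tip about 20 mm behind the TCP. So the pad needs about 18 mm more, in steps while watching the force.

Emit:
{"op": "move_arm", "data": {
  "travel": [
    [4,1,0],
    [8,2,0],
    [12,2,0],
    [12,2,0]
  ],
  "angular": [
    [0,0,0],
    [0,0,0],
    [0,0,0],
    [0,0,0]
  ]
}}

```text
t: 6.82
eef_pos: [0.5652, 0.1706, 0.04]
ee_rot: [-0.5, -0.5, 0.5, -0.5]
ft_force: [0.8, -0.3, -0.1]
opening: 0.003
```

Emit:
{"op": "move_arm", "data": {
  "travel": [
    [2,0,0],
    [4,0,0],
    [4,0,0]
  ],
  "angular": [
    [0,0,0],
    [0,0,0],
    [0,0,0]
  ]
}}

```text
t: 7.2
eef_pos: [0.5654, 0.1707, 0.0365]
ee_rot: [-0.5, -0.5, 0.5, -0.5]
ft_force: [-0.6, -0.2, 0.1]
opening: 0.002
```

Run:
```python
from h import *
C,im=shoot('wrist','w5');m=mask(im,'red',(250,150,420,480));print(m[1],m[2],sense()['ft_force'])
for t in (0,.05,.1):print(t,[proj(C,np.array([.446+r*np.cos(t)-.004*np.sin(t),.1738-.046*r+dy,.05+r*np.sin(t)+.004*np.cos(t)])).round(1).tolist() for r in(.104,.142) for dy in(.022,-.022)])
```

```text
[335.93178718 277.86584811] [ 294  256   73   79 2199] [0.68280819 0.06770255 0.07815521]
0 [[295.7, 255.2], [297.5, 330.3], [367.7, 258.3], [365.4, 333.0]]
0.05 [[294.3, 258.3], [296.2, 335.0], [368.6, 262.6], [366.0, 339.6]]
0.1 [[292.3, 261.5], [294.4, 340.0], [368.7, 267.3], [366.1, 346.7]]
```

Emit:
{"op": "move_arm", "data": {
  "travel": [
    [2,0,0],
    [4,0,0],
    [4,0,0]
  ],
  "angular": [
    [0,0,0],
    [0,0,0],
    [0,0,0]
  ]
}}

```text
t: 7.62
eef_pos: [0.5653, 0.1706, 0.0323]
ee_rot: [-0.5, -0.5, 0.5, -0.5]
ft_force: [0.2, -0.1, 0.4]
opening: 0.007
```

Run:
```python
from h import *
C,im=shoot('wrist','w6');m=mask(im,'red',(250,150,420,480));s=sense();print(m[1],m[2],s['ft_force'],s['joint_efforts'].round(2),s['eef_pos'],s['ft_torque'])
for t in (0,.05):print(t,[proj(C,np.array([.446+r*np.cos(t)-.004*np.sin(t),.1738-.046*r+dy,.05+r*np.sin(t)+.004*np.cos(t)])).round(1).tolist() for r in(.104,.142) for dy in(.022,-.022)])
cv2.imwrite('pics/w6c.png',cv2.resize(im[150:390,60:380,::-1],None,fx=2.5,fy=2.5))
```

```text
[336.93046661 277.94510522] [ 294  256   74   79 2186] [ 0.47202049  0.24409038 -0.71799316] [-2.000e-02 -3.874e+01 -2.706e+01  6.000e-02 -0.000e+00  0.000e+00] [0.56524585 0.17064466 0.03234263] [-0.02130962 -0.10792158 -0.01396851]
0 [[295.3, 257.6], [297.1, 334.0], [368.8, 260.8], [366.3, 336.8]]
0.05 [[293.8, 260.8], [295.8, 338.9], [369.7, 265.3], [367.0, 343.7]]
```

View pics/w6c.png

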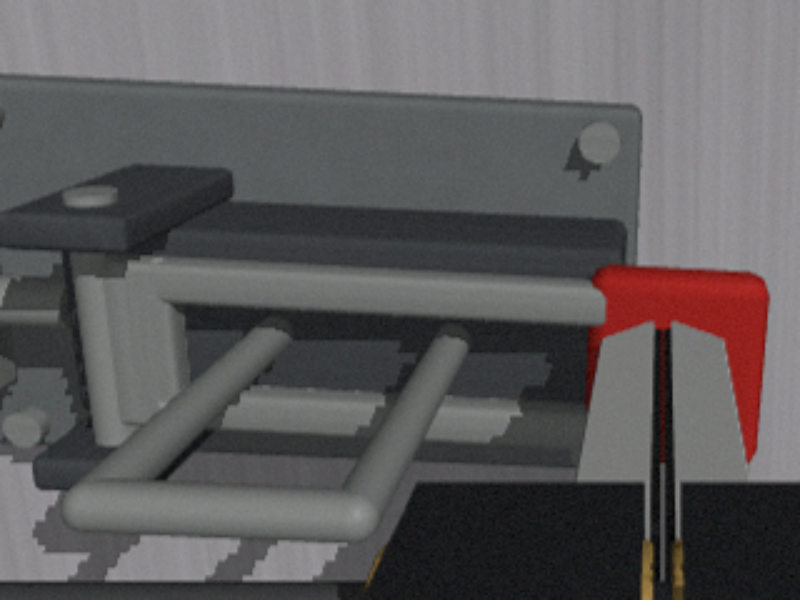

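View 8: the lever looks level with the eye standing through its slot. I'll press a little more to find the stop.

Emit:
{"op": "move_arm", "data": {
  "travel": [
    [2,2,0],
    [3,4,0],
    [3,4,0]
  ],
  "angular": [
    [0,0,0],
    [0,0,0],
    [0,0,0]
  ]
}}

```text
t: 8.05
eef_pos: [0.5696, 0.1706, 0.0294]
ee_rot: [0.5, 0.5, -0.5, 0.5]
ft_force: [0.3, 0.0, -0.9]
opening: 0.009
```

Run:
```python
from h import *
C,im=shoot('wrist','w7');m=mask(im,'red',(250,150,420,480));s=sense();print(m[1],m[2],s['ft_force'],s['joint_efforts'].round(2),s['eef_pos'])
for t in (0,.05):print(t,[proj(C,np.array([.446+r*np.cos(t)-.004*np.sin(t),.1738-.046*r+dy,.05+r*np.sin(t)+.004*np.cos(t)])).round(1).tolist() for r in(.104,.142) for dy in(.022,-.022)])
```

```text
[320.33728653 276.09772296] [ 287  256   72   66 2108] [-0.48949601 -0.23385328 -0.66878241] [ 0.000e+00 -3.914e+01 -2.697e+01  7.000e-02  2.000e-02 -0.000e+00] [0.56961972 0.1706243  0.02945007]
0 [[286.4, 259.4], [288.7, 336.7], [361.0, 262.6], [358.9, 339.5]]
0.05 [[284.6, 262.7], [287.2, 341.8], [361.6, 267.2], [359.4, 346.6]]
```

Emit:
{"op": "move_arm", "data": {
  "travel": [
    [2,0,0],
    [3,0,0],
    [3,0,0]
  ],
  "angular": [
    [0,0,0],
    [0,0,0],
    [0,0,0]
  ]
}}

```text
t: 8.48
eef_pos: [0.5698, 0.1707, 0.0291]
ee_rot: [-0.5, -0.5, 0.5, -0.5]
ft_force: [-7.3, -1.2, 15.6]
opening: 0.006
```

Run:
```python
from h import *
C,im=shoot('wrist','w8');m=mask(im,'red',(250,150,420,480));s=sense();print(m[1],m[2],s['ft_force'],s['joint_efforts'].round(2),s['eef_pos'])
for t in (0,.05):print(t,[proj(C,np.array([.446+r*np.cos(t)-.004*np.sin(t),.1738-.046*r+dy,.05+r*np.sin(t)+.004*np.cos(t)])).round(1).tolist() for r in(.104,.142) for dy in(.022,-.022)])
C,im=shoot('side','s8');m=mask(im,'red',(235,270,290,320));print(m[1],m[2])
```

```text
[319.68752963 276.4305358 ] [ 286  256   73   66 2109] [-7.67298152 -2.28075686 15.29455891] [ -0.5  -31.88 -24.55   0.21  -2.09  -0.  ] [0.56978127 0.17067837 0.02908933]
0 [[286.0, 259.7], [288.4, 337.1], [360.8, 262.9], [358.7, 340.0]]
0.05 [[284.3, 263.0], [286.8, 342.2], [361.3, 267.6], [359.1, 347.1]]
[259.24193548 303.70967742] [248 297  22  14 124]
```

The stop is reached: 15 N upward with no further travel. I'll retract, open the hand and go to look at the hook.

Emit:
{"op": "move_arm", "data": {
  "travel": [
    [-60,0,0],
    [-120,0,0],
    [-180,0,0],
    [-220,-10,50],
    [-220,-20,110],
    [-220,-30,170],
    [-220,-40,230],
    [-220,-55,290],
    [-220,-55,350],
    [-220,-55,400],
    [-220,-55,414],
    [-220,-55,414]
  ],
  "angular": [
    [0,0,0],
    [0,0,0],
    [0,0,0],
    [0,0,0],
    [0,0,0],
    [0,0,0],
    [0,0,0],
    [0,0,0],
    [0,0,0],
    [0,0,0],
    [0,0,0],
    [0,0,0]
  ],
  "hand": 1
}}

```text
t: 10.07
eef_pos: [0.5141, -0.2433, 0.2463]
ee_rot: [0.501, 0.5, -0.5, 0.499]
ft_force: [-0.6, 0.2, -0.1]
opening: 0.999
```

Run:
```python
from h import *
C,im=shoot('wrist','w9');np.save('w9E.npy',C[3]);print(sense()['eef_pos'])
C,i2=shoot('side','s9')
a=cv2.resize(im[60:300,220:420,::-1],None,fx=2.2,fy=2.2,interpolation=2);b=cv2.resize(i2[240:360,230:312,::-1],None,fx=4.4,fy=4.4,interpolation=2)
cv2.imwrite('pics/c9.png',np.hstack([a,b[:528]]));print(a.shape,b.shape)
```

```text
[ 0.51422347 -0.24240185  0.24638426]
(528, 440, 3) (528, 361, 3)
```

View pics/c9.png

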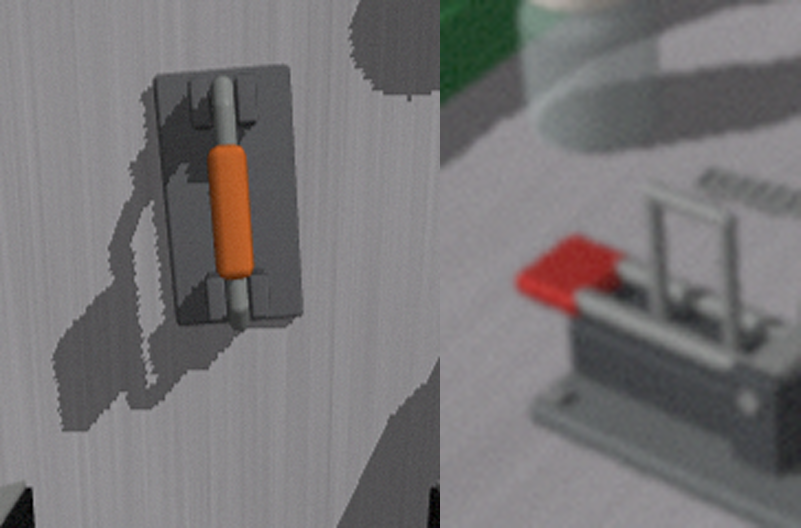

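View 9: the lever is down with the eye through its slot (right). The hook stands in the cradle, with the grip from (228,146) to (234,278) in the left crop.

Run:
```python
from h import *
f,cx,cy,_=cam('wrist');C9=(f,cx,cy,np.load('w9E.npy'));C1=(f,cx,cy,np.load('w1E.npy'))
w=cv2.imread('pics/w9.png')[:,:,::-1].copy();m=mask(w,'orange');r=cv2.minAreaRect(cv2.findNonZero(m[0]));print(r,m[2])
s=lambda u,v:(220+u/2.2,60+v/2.2)
t0=cv2.imread('pics/top0.png')[:,:,::-1].copy();tc=mask(t0,'orange',(385,240,445,280))[1]
sc=mask(cv2.imread('pics/side0.png')[:,:,::-1].copy(),'orange',(345,195,385,240))[1]
print('centre wrist+side',tri([(C9,m[1]),(cam('side'),sc)]),'+top',tri([(C9,m[1]),(cam('top'),tc)]))
z=.115
for n,p in (('gripA',s(228,147)),('gripB',s(236,277))):print(n,onz(C9,p,z))
print('far edge tri',tri([(C9,s(228,147)),(C1,(321.3,249))]))
for p in ((155,75),(289,66),(301,316),(180,325)):print('cradle',onz(C9,s(*p),.01))
for p in ((223,80),(238,322)):print('loop top ends',onz(C9,s(*p),.06))
```

```text
((324.8441162109375, 155.47352600097656), (59.823272705078125, 16.796533584594727), 85.60128784179688) [315 126  20  60 968]
centre wrist+side (array([ 0.51387799, -0.17861835,  0.09588993]), np.float64(0.00032995712580032277)) +top (array([ 0.51332975, -0.17761521,  0.12956741]), np.float64(0.000981438688504732))
gripA [ 0.51313158 -0.15372874  0.115     ]
gripB [ 0.51626582 -0.20457382  0.115     ]
far edge tri (array([ 0.51317828, -0.1526128 ,  0.07908126]), np.float64(0.0001535657095210538))
cradle [ 0.47607823 -0.11570001  0.01      ]
cradle [ 0.54362423 -0.11161942  0.01      ]
cradle [ 0.55237942 -0.23850785  0.01      ]
cradle [ 0.48630062 -0.24333947  0.01      ]
loop top ends [ 0.51080925 -0.12336693  0.06      ]
loop top ends [ 0.51758251 -0.23291728  0.06      ]
```

Run:
```python
from h import *
C=cam('side');T=R.from_quat([0.70135894,0.0908568,-0.70130179,0.08953476]);P=np.array([.1644,-.6282,.1795])
for dx in(-.03,-.02,0,.008):print(dx,[proj(C,P+T.apply([dx,y,0])).round(1).tolist() for y in(-.05,0,.05)])
im=cv2.imread('pics/side0.png');cv2.imwrite('pics/f.png',np.hstack([cv2.resize(im[60:180,540:640],None,fx=4,fy=4,interpolation=2),cv2.resize(cv2.imread('pics/w9.png')[300:420,100:200],None,fx=4,fy=4)]))
W=cam('wrist');s=sense();T=R.from_quat(s['ee_rot'])
for dx in(-.03,-.02,-.01,0,.008):print(dx,[proj(W,s['eef_pos']+T.apply([dx,y,0])).round(1).tolist() for y in(-.047,-.059,.047)])
```

```text
-0.03 [[572.2, 146.3], [570.8, 139.8], [569.5, 133.6]]
-0.02 [[571.3, 150.2], [570.0, 143.5], [568.7, 137.2]]
0 [[569.6, 157.8], [568.3, 151.0], [567.1, 144.5]]
0.008 [[569.0, 160.8], [567.7, 153.9], [566.5, 147.4]]
-0.03 [[232.7, 300.8], [209.2, 300.8], [417.3, 300.7]]
-0.02 [[237.2, 292.9], [214.8, 292.9], [412.8, 292.8]]
-0.01 [[241.3, 285.7], [219.9, 285.8], [408.7, 285.7]]
0 [[245.0, 279.2], [224.6, 279.2], [405.0, 279.2]]
0.008 [[247.7, 274.4], [228.0, 274.4], [402.2, 274.4]]
```

View pics/f.png

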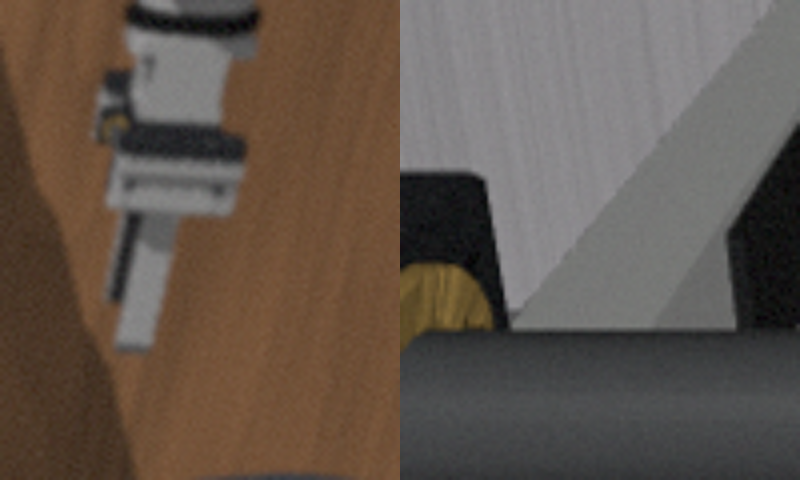

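```bash
python3 -c "
import plant;print([n for n in dir(plant) if n[0]!='_'],getattr(plant,'tip_reach',None))
from h import *
toolmove([.5147,-.1785,.054],R.from_euler('z',4,degrees=True)*R.from_matrix(np.array([[0,1,0],[0,0,-1],[-1,0,0]])*1.))"
```

```text
['IKError', 'close_job', 'get_calibration', 'grab_frame', 'sense', 'tip_reach'] 0.008
mm [192.5   0.4 -63.3]
deg [-4. -0.  0.]
```

Emit:
{"op": "move_arm", "data": {
  "travel": [
    [0,0,-32],
    [0,0,-63],
    [50,0,-63],
    [100,0,-63],
    [140,0,-63],
    [152,0,-63],
    [152,0,-63]
  ],
  "angular": [
    [-2,0,0],
    [-4,0,0],
    [-4,0,0],
    [-4,0,0],
    [-4,0,0],
    [-4,0,0],
    [-4,0,0]
  ]
}}

```text
t: 11.05
eef_pos: [0.5144, -0.1795, 0.0949]
ee_rot: [0.482, 0.517, -0.482, 0.517]
ft_force: [-0.1, -0.2, 0.3]
opening: 1.003
```

Run:
```python
from h import *
s=sense();print(s['eef_pos'],s['ft_force'])
C,im=shoot('side','s10');T=R.from_quat(s['ee_rot'])
for dx in(-.03,-.02,.008):print(dx,[proj(C,s['eef_pos']+T.apply([dx,y,0])).round(1).tolist() for y in(-.05,.05)])
W,w=shoot('wrist','w10')
cv2.imwrite('pics/c10.png',np.hstack([cv2.resize(im[140:280,310:430,::-1],None,fx=3.4,fy=3.4,interpolation=2),cv2.resize(w[:,140:500,::-1],(357,476))]))
```

```text
[ 0.51443506 -0.1795055   0.09492675] [-0.08345874 -0.22721256  0.32106086]
-0.03 [[385.8, 211.1], [346.5, 202.9]]
-0.02 [[385.6, 215.0], [346.5, 206.7]]
0.008 [[385.1, 225.7], [346.5, 217.2]]
```

View pics/c10.png

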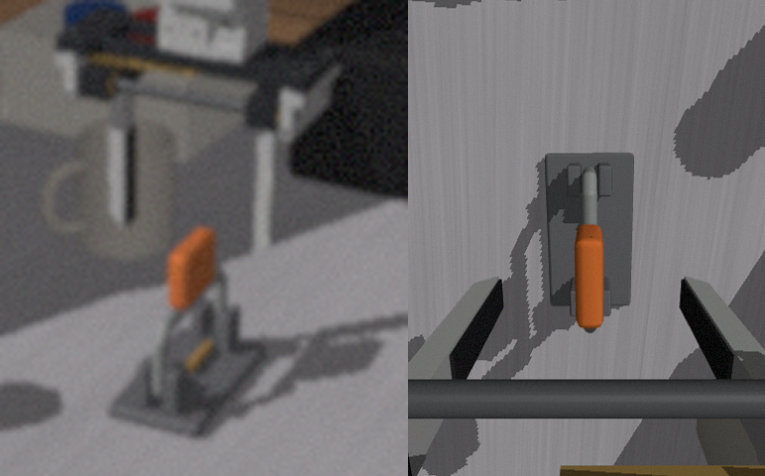

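View 10: the fingers straddle the grip centrally. Tip pixels (387,213) and (346,205) confirm the tips lie about 24 mm behind the reported TCP. That disagrees with the stated +8 mm but agrees with where the lever made contact, so I'll use −24.

Emit:
{"op": "move_arm", "data": {
  "travel": [
    [15,0,0],
    [30,0,0],
    [40,0,0],
    [41,0,0],
    [41,0,0]
  ],
  "angular": [
    [0,0,0],
    [0,0,0],
    [0,0,0],
    [0,0,0],
    [0,0,0]
  ]
}}

```text
t: 11.78
eef_pos: [0.5143, -0.1804, 0.0536]
ee_rot: [0.482, 0.517, -0.482, 0.517]
ft_force: [0.7, -0.0, -0.6]
opening: 0.999
```

Emit:
{"op": "move_arm", "data": {
  "travel": [
    [0,0,0],
    [0,0,0],
    [0,0,0],
    [0,0,0],
    [0,0,0],
    [0,0,0]
  ],
  "angular": [
    [0,0,0],
    [0,0,0],
    [0,0,0],
    [0,0,0],
    [0,0,0],
    [0,0,0]
  ],
  "hand": -1,
  "grip_force": 40
}}

```text
t: 12.52
eef_pos: [0.5142, -0.1803, 0.0536]
ee_rot: [0.482, 0.517, -0.482, 0.517]
ft_force: [0.3, 0.7, 0.4]
opening: 0.399
```

Emit:
{"op": "move_arm", "data": {
  "travel": [
    [0,0,0],
    [0,0,0],
    [0,0,0],
    [0,0,0]
  ],
  "angular": [
    [0,0,0],
    [0,0,0],
    [0,0,0],
    [0,0,0]
  ]
}}

```text
t: 13.02
eef_pos: [0.5142, -0.1803, 0.0536]
ee_rot: [0.482, 0.517, -0.482, 0.517]
ft_force: [-0.1, -0.3, -0.9]
opening: 0.167
```

Emit:
{"op": "move_arm", "data": {
  "travel": [
    [0,0,0],
    [0,0,0]
  ],
  "angular": [
    [0,0,0],
    [0,0,0]
  ]
}}

```text
t: 13.28
eef_pos: [0.5142, -0.1803, 0.0535]
ee_rot: [0.482, 0.517, -0.482, 0.517]
ft_force: [-0.3, 0.0, 1.0]
opening: 0.167
```

Gripped, at 15.7 mm. I'll lift straight out and carry it over the eye.

Emit:
{"op": "move_arm", "data": {
  "travel": [
    [10,0,0],
    [10,0,0]
  ],
  "angular": [
    [0,0,0],
    [0,0,0]
  ],
  "hand": -1
}}

```text
t: 13.52
eef_pos: [0.5164, -0.1823, 0.0511]
ee_rot: [0.481, 0.516, -0.483, 0.518]
ft_force: [-13.5, 6.5, 41.1]
opening: 0.173
```

I entered that sign the wrong way round: +x is down. That pushed the hook into the cradle with about 41 N. I'll lift now and re-measure the hook in the hand afterwards.

Emit:
{"op": "move_arm", "data": {
  "travel": [
    [-10,0,0],
    [-30,0,0],
    [-60,0,0],
    [-110,0,0],
    [-160,0,0],
    [-197,0,0],
    [-197,0,0]
  ],
  "angular": [
    [0,0,0],
    [0,0,0],
    [0,0,0],
    [0,0,0],
    [0,0,0],
    [0,0,0],
    [0,0,0]
  ]
}}

```text
t: 14.4
eef_pos: [0.5156, -0.1811, 0.2431]
ee_rot: [0.483, 0.515, -0.482, 0.519]
ft_force: [-0.1, 1.5, -3.4]
opening: 0.167
```

Emit:
{"op": "move_arm", "data": {
  "travel": [
    [0,2,-50],
    [0,4,-105],
    [0,6,-160],
    [0,8,-215],
    [0,9,-270],
    [0,9,-310],
    [0,9,-353],
    [0,9,-353],
    [0,9,-353]
  ],
  "angular": [
    [1,0,0],
    [2,0,0],
    [3,0,0],
    [4,0,0],
    [5,0,0],
    [6,0,0],
    [6.6,0,0],
    [6.6,0,0],
    [6.6,0,0]
  ]
}}

```text
t: 15.52
eef_pos: [0.4979, 0.1719, 0.2382]
ee_rot: [-0.51, -0.489, 0.512, -0.488]
ft_force: [-0.2, -0.6, -3.1]
opening: 0.168
```

Run:
```python
from h import *
s=sense();print(s['t'],s['eef_pos'],s['ft_force'],R.from_quat(s['ee_rot']).as_matrix().round(3).tolist())
W,w=shoot('wrist','w11');C,im=shoot('side','s11');shoot('top','t11')
m=mask(w,'orange');print('w orange',m[1],m[2]);n=mask(im,'orange',(200,100,400,300));print('s orange',n[1],n[2],'tri',tri([(W,m[1]),(C,n[1])]))
cv2.imwrite('pics/c11.png',np.hstack([cv2.resize(im[170:330,220:340,::-1],None,fx=3.1,fy=3.1,interpolation=2)[:496],cv2.resize(w[:,120:520,::-1],(413,496))]))
```

```text
15.525 [0.49786122 0.17193169 0.23822844] [-0.15571436 -0.57052109 -3.09643671] [[-0.004, 0.999, -0.046], [-0.001, -0.046, -0.999], [-1.0, -0.003, 0.001]]
w orange [324.95086108 309.53295063] [ 307  243   37  135 4355]
s orange [274.19310345 207.84137931] [268 193  13  28 290] tri (array([0.5011852 , 0.17740003, 0.28050628]), np.float64(0.005029433690274667))
```

Run:
```python
from h import *
C=cam('side')
def onx(p,x):
    o,d=ray(C,p);return (o+d*(x-o[0])/d[0])[1:].round(4)
def rep(name,roi_b,roi_o,x):
    im=cv2.imread(f'pics/{name}.png')[:,:,::-1].copy();H=cv2.cvtColor(im,cv2.COLOR_RGB2HSV)
    m=(H[...,0]>12)&(H[...,0]<30)&(H[...,1]>90);k=np.zeros_like(m);k[roi_b[1]:roi_b[3],roi_b[0]:roi_b[2]]=1;m&=k
    ys,xs=np.nonzero(m);print(name,'brass n',len(xs))
    if len(xs):
        for u in sorted(set(xs)):print(u,ys[xs==u].min(),ys[xs==u].max(),onx((u,ys[xs==u].mean()),x))
    o=mask(im,'orange',roi_o);q=cv2.findNonZero(o[0]).reshape(-1,2)
    print('orange',[onx(p,x).tolist() for p in (q[q[:,0].argmin()],q[q[:,0].argmax()],q[q[:,1].argmin()],q[q[:,1].argmax()])],'cent',onx(o[1],x),o[2])
rep('side0',(352,235,385,262),(345,195,385,240),.5146)
print([proj(C,np.array([.498,.174+y,.2])).round(1).tolist() for y in(-.04,.006)])
rep('s11',(255,215,310,275),(240,180,310,250),.498)
```

```text
side0 brass n 27
365 246 248 [-0.1805  0.0162]
366 245 248 [-0.1857  0.015 ]
367 244 248 [-0.191   0.0137]
368 243 246 [-0.1961  0.0154]
369 242 245 [-0.2014  0.0156]
370 241 244 [-0.2067  0.0159]
371 241 243 [-0.212   0.0146]
orange [[-0.1517, 0.1134], [-0.212, 0.1056], [-0.1859, 0.1194], [-0.1579, 0.0765]] cent [-0.1807  0.0948] [360 208  13  22 198]
[[294.6, 237.2], [280.1, 248.1]]
s11 brass n 59
277 216 216 [0.1828 0.2654]
280 245 247 [0.1799 0.2042]
281 244 247 [0.1768 0.2037]
282 244 246 [0.1738 0.2033]
283 243 246 [0.1708 0.2028]
284 242 245 [0.1676 0.2033]
285 242 244 [0.1645 0.2028]
286 241 244 [0.1614 0.2023]
287 240 243 [0.1582 0.2028]
288 239 242 [0.155  0.2033]
289 239 242 [0.1519 0.2018]
290 238 241 [0.1487 0.2023]
291 237 241 [0.1455 0.2018]
292 237 240 [0.1423 0.2013]
293 236 239 [0.1391 0.2019]
294 236 239 [0.1359 0.2003]
orange [[0.2043, 0.3047], [0.1721, 0.2838], [0.1757, 0.306], [0.2002, 0.2655]] cent [0.189  0.2837] [268 193  13  28 290]
```

The viewer limit is reached, so I go on numerically. The side-camera brass gate gives: hook origin y≈.175, underside z≈.198 (slid about 3 mm in the grip, tilted about 3°). All of that is tolerable. I'll lower to just above the bar and compare hook and bar there.

Emit:
{"op": "move_arm", "data": {
  "travel": [
    [25,0,1],
    [45,0,1],
    [60,0,1.5],
    [68,0,1.5],
    [68,0,1.5]
  ],
  "angular": [
    [0,0,0],
    [0,0,0],
    [0,0,0],
    [0,0,0],
    [0,0,0]
  ]
}}

```text
t: 16.3
eef_pos: [0.4987, 0.1707, 0.1723]
ee_rot: [-0.511, -0.488, 0.512, -0.488]
ft_force: [0.4, -1.1, -2.6]
opening: 0.165
```

```bash
cat > g.py <<'E'
from h import *
C=cam('side')
def onx(p,x):
    o,d=ray(C,p);return (o+d*(x-o[0])/d[0])[1:].round(4)
def brass(name,x,roi):
    im=cv2.imread(f'pics/{name}.png');H=cv2.cvtColor(im,cv2.COLOR_BGR2HSV)
    m=(H[...,0]>12)&(H[...,0]<30)&(H[...,1]>90);k=np.zeros_like(m);k[roi[1]:roi[3],roi[0]:roi[2]]=1;m&=k
    n,l,st,_=cv2.connectedComponentsWithStats(m.astype(np.uint8));m=l==1+np.argmax(st[1:,4])
    ys,xs=np.nonzero(m);P=[]
    for u in sorted(set(xs)):P.append(onx((u,ys[xs==u].mean()),x))
    P=np.array(P);print(name,'brass n',len(xs),'px',xs.min(),xs.max(),ys.min(),ys.max(),'yz ends',P[0],P[-1],'slope',np.polyfit(P[:,0],P[:,1],1)[0].round(3),'zmean',P[:,1].mean().round(4))
def bar(name,cols,r0,r1):
    # bright bar: vertical gradient centre per column
    g=cv2.cvtColor(cv2.imread(f'pics/{name}.png'),cv2.COLOR_BGR2GRAY).astype(int)
    for u in cols: print(u,r0,g[r0:r1,u].tolist())
E
python3 - <<'E'
from g import *
s=sense();print(s['t'],s['eef_pos'],s['ft_force'])
shoot('side','s12');shoot('wrist','w12')
brass('s12',.498,(260,240,315,310))
bar('s9',range(280,296,3),278,296)
f,cx,cy,_=cam('wrist')
for n,p in (('w2E',(170+460/2.5,224/2.5)),('w3E',(170+453/2.5,60+325/2.5))):print(n,onz((f,cx,cy,np.load(n+'.npy')),p,.112))
E
```

```text
16.3 [0.49866948 0.1707425  0.17227845] [ 0.39248577 -1.1261953  -2.61596248]
s12 brass n 47 px 283 296 267 277 yz ends [0.1769 0.1376] [0.1343 0.1341] slope 0.062 zmean 0.1364
280 278 [145, 139, 140, 130, 133, 138, 146, 131, 113, 106, 99, 104, 102, 100, 96, 93, 92, 98]
283 278 [142, 141, 142, 140, 136, 135, 138, 148, 137, 129, 133, 142, 141, 141, 141, 141, 143, 143]
286 278 [139, 139, 139, 141, 137, 133, 131, 138, 144, 136, 128, 131, 136, 141, 142, 144, 142, 143]
289 278 [136, 125, 106, 102, 112, 126, 128, 123, 137, 145, 140, 132, 132, 143, 140, 145, 145, 142]
292 278 [117, 106, 107, 113, 109, 111, 114, 120, 123, 135, 144, 139, 126, 133, 135, 138, 139, 139]
295 278 [132, 118, 108, 107, 109, 113, 119, 121, 133, 127, 123, 118, 107, 101, 92, 93, 95, 95]
w2E [0.49889897 0.17085173 0.112     ]
w3E [0.49889347 0.17186948 0.112     ]
```

Hook origin y≈.1727 and bar y≈.169–.171, so the bar meets the gate at hook y ≈ −1 to −3.5, close to the target of −2. Pressing down.

Emit:
{"op": "move_arm", "data": {
  "travel": [
    [8,0,0],
    [14,0,0],
    [20,0,0],
    [25,0,0],
    [30,0,0],
    [30,0,0]
  ],
  "angular": [
    [0,0,0],
    [0,0,0],
    [0,0,0],
    [0,0,0],
    [0,0,0],
    [0,0,0]
  ]
}}

```text
t: 17.15
eef_pos: [0.4987, 0.1708, 0.1424]
ee_rot: [-0.511, -0.488, 0.512, -0.488]
ft_force: [-0.0, -1.7, 0.4]
opening: 0.165
```

Emit:
{"op": "move_arm", "data": {
  "travel": [
    [4,0,0],
    [8,0,0],
    [12,0,0],
    [16,0,0],
    [20,0,0],
    [20,0,0]
  ],
  "angular": [
    [0,0,0],
    [0,0,0],
    [0,0,0],
    [0,0,0],
    [0,0,0],
    [0,0,0]
  ]
}}

```text
t: 17.9
eef_pos: [0.4982, 0.1698, 0.1215]
ee_rot: [-0.51, -0.488, 0.512, -0.489]
ft_force: [1.0, -5.9, -2.0]
opening: 0.165
```

Run:
```python
from g import *
s=sense();print(s['t'],s['eef_pos'],s['ft_force']);shoot('side','s13');brass('s13',.498,(260,240,315,320))
```

```text
17.9 [0.4982339  0.16980747 0.12153531] [ 1.04206671 -5.87287366 -2.01274849]
s13 brass n 19 px 288 299 283 288 yz ends [0.1628 0.1139] [0.1277 0.0829] slope 0.903 zmean 0.099
```

The gate has turned inward about 0.73 rad and is about to slip past the bar. Continuing.

Emit:
{"op": "move_arm", "data": {
  "travel": [
    [3,0,0],
    [6,0,0],
    [9,0,0],
    [12,0,0],
    [14,0,0],
    [14,0,0]
  ],
  "angular": [
    [0,0,0],
    [0,0,0],
    [0,0,0],
    [0,0,0],
    [0,0,0],
    [0,0,0]
  ]
}}

```text
t: 18.7
eef_pos: [0.4986, 0.1711, 0.1083]
ee_rot: [-0.511, -0.488, 0.511, -0.488]
ft_force: [0.2, 0.2, -2.4]
opening: 0.168
```

Run:
```python
from g import *
s=sense();print(s['t'],s['eef_pos'],s['ft_force']);shoot('side','s14');brass('s14',.498,(260,240,315,330))
```

```text
18.7 [0.49858695 0.17111161 0.10833726] [ 0.20465948  0.21358945 -2.38086142]
s14 brass n 29 px 284 292 299 306 yz ends [0.1794 0.0754] [0.1529 0.0708] slope 0.1 zmean 0.0721
```

The gate is shut again at z≈.072, well below the bar at .112, and the force is back to the hook's weight alone. I'll lower it onto the bar and release.

Emit:
{"op": "move_arm", "data": {
  "travel": [
    [3,0,0],
    [4,0,0],
    [4,0,0]
  ],
  "angular": [
    [0,0,0],
    [0,0,0],
    [0,0,0]
  ]
}}

```text
t: 19.12
eef_pos: [0.4986, 0.171, 0.1044]
ee_rot: [-0.511, -0.488, 0.511, -0.488]
ft_force: [-0.0, 0.2, -2.0]
opening: 0.168
```

Emit:
{"op": "move_arm", "data": {
  "travel": [
    [0,0,0],
    [0,0,0],
    [0,0,0],
    [0,0,0],
    [0,0,0],
    [0,0,0],
    [0,0,0],
    [0,0,0]
  ],
  "angular": [
    [0,0,0],
    [0,0,0],
    [0,0,0],
    [0,0,0],
    [0,0,0],
    [0,0,0],
    [0,0,0],
    [0,0,0]
  ],
  "hand": 1
}}

```text
t: 20.12
eef_pos: [0.4987, 0.171, 0.1046]
ee_rot: [0.511, 0.488, -0.511, 0.488]
ft_force: [-0.1, -0.6, -0.3]
opening: 0.975
```

Run:
```python
from g import *
s=sense();print(s['t'],s['eef_pos'],s['ft_force'],s['opening']);shoot('side','s15');brass('s15',.498,(260,240,315,330))
```

```text
20.125 [0.49874601 0.17098941 0.10455069] [-0.12732927 -0.62608664 -0.25774154] 0.9751284980520403
s15 brass n 24 px 287 293 300 306 yz ends [0.17   0.0684] [0.1497 0.0677] slope -0.017 zmean 0.0674
```

Emit:
{"op": "move_arm", "data": {
  "travel": [
    [-10,0,0],
    [-30,0,0],
    [-60,0,0],
    [-110,0,0],
    [-160,0,0],
    [-180,0,0],
    [-180,0,0],
    [-180,0,0],
    [-180,0,0],
    [-180,0,0],
    [-180,0,0],
    [-180,0,0]
  ],
  "angular": [
    [0,0,0],
    [0,0,0],
    [0,0,0],
    [0,0,0],
    [0,0,0],
    [0,0,0],
    [0,0,0],
    [0,0,0],
    [0,0,0],
    [0,0,0],
    [0,0,0],
    [0,0,0]
  ]
}}

```text
t: 21.68
eef_pos: [0.4988, 0.171, 0.2845]
ee_rot: [-0.511, -0.488, 0.511, -0.488]
ft_force: [0.3, -0.7, 0.1]
opening: 1.001
```

Run:
```python
from g import *
s=sense();print(s['t'],s['eef_pos'],s['ft_force'])
C,im=shoot('side','s16');brass('s16',.498,(260,240,315,330))
o=mask(im,'orange',(240,200,330,320));print('grip',o[1],o[2],[onx(p,.498).tolist() for p in (o[1],)]);print('pad',mask(im,'red',(235,270,290,320))[1:])
W,w=shoot('wrist','w16');o2=mask(w,'orange');print(o2[1],o2[2],'tri',tri([(C,o[1]),(W,o2[1])]))
a=cv2.imread('pics/side0.png').astype(int);b=im[:,:,::-1].astype(int);d=(np.abs(a-b).max(2)>60).astype(np.uint8)
n,l,st,_=cv2.connectedComponentsWithStats(d);print([x.tolist() for x in st[1:] if x[4]>40])
```

```text
21.675 [0.49875704 0.17096865 0.28446833] [ 0.28156963 -0.68655955  0.10643304]
s16 brass n 23 px 287 293 300 306 yz ends [0.17   0.0684] [0.1497 0.0677] slope -0.031 zmean 0.0672
grip [282.00225225 273.41891892] [271 258  23  32 444] [[0.1793, 0.1457]]
pad (array([257.39053254, 301.78698225]), array([248, 295,  19,  16, 169], dtype=int32))
[324.98240166 217.15320911] [317 188  17  59 966] tri (array([0.49888311, 0.178859  , 0.14506917]), np.float64(0.0004642430154437068))
[[222, 0, 41, 82, 1919], [526, 0, 41, 19, 580], [565, 7, 64, 51, 1855], [445, 17, 52, 152, 3293], [352, 33, 26, 9, 85], [572, 61, 33, 8, 127], [262, 68, 9, 7, 50], [572, 68, 25, 22, 424], [270, 71, 26, 12, 184], [251, 82, 37, 34, 707], [566, 86, 35, 14, 181], [222, 98, 32, 12, 150], [567, 100, 33, 13, 213], [304, 111, 18, 8, 65], [220, 112, 8, 17, 67], [306, 114, 25, 14, 115], [570, 121, 12, 25, 188], [300, 128, 8, 19, 92], [246, 142, 9, 43, 189], [254, 147, 5, 18, 63], [297, 147, 7, 50, 214], [255, 166, 5, 17, 42], [426, 172, 27, 26, 220], [422, 183, 138, 82, 4536], [360, 207, 16, 26, 192], [278, 251, 14, 17, 107], [270, 269, 17, 22, 204], [248, 294, 19, 18, 207]]
```

Run:
```python
from g import *
for n in('s9','s16'):
    im=cv2.imread(f'pics/{n}.png')[:,:,::-1].copy();print(n,mask(im,'red',(235,270,290,320))[1:])
close_job()
```

```text
s9 (array([259.04411765, 301.73039216]), array([248, 295,  22,  16, 204], dtype=int32))
s16 (array([257.39053254, 301.78698225]), array([248, 295,  19,  16, 169], dtype=int32))
the job is handed in; nothing more can be done
```

The lever is fully down with the eye up through its slot, and the hook hangs on the eye's bar with its gate shut. I handed the job in at about 22 s; `close_job()` gives no verdict.

**What I did:** I pushed the red pad down until it hit its stop, which showed as a 15 N reaction with no further travel. Then I lifted the hook out of its cradle, pressed its gate over the bar, released it and retracted.

**Last checks:**
- **Hook:** after release and retraction, the side camera shows the gate level at z ≈ 0.067 m, below the 0.112 m bar. It did not move over the last 1.5 s.
- **Lever:** the pad sits in the same image position as just after it was closed.
- **Robot:** it is clear of everything, at 0.28 m with about zero force.
- **Other objects:** I did not check the jar, lure, file, spare spool and mug one by one. No planned path came near them.

**What went wrong or disagreed:**
- **Sign error at the cradle:** right after gripping, I moved down instead of up and pushed the hook into the cradle with about 41 N at the wrist. It slid about 3 mm and tilted about 3° in the fingers, so I measured it again before pressing. I can't tell whether this counts against the 40 N limit, since the held hook, not the gripper's body, took the load.
- **Fingertip position:** the tips are about 24 mm behind the reported TCP, not the stated 8 mm ahead. I used the measured value.
- **Pictures:** I used all 12 views before placing the hook, so I checked everything after that from pixel measurements alone.

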